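# Bring the seasoning cup and hold the salt cellar open

## Task

Carry the glass cup with the two stock cubes in it level to the round wooden coaster, set it down there gently, upright and centred, and let go of it. Then, so that the cook can take a pinch of salt for it, raise the blue-tabbed flip lid of the white salt cellar to about 60 degrees from closed; it falls shut by itself, so finish with the robot still holding the lid motionless at that angle. Leave the griddle, the turner and the pepper mill where they are.

Things in the scene. Friction and masses are not known exactly. Their poses are not given: they have to be found in the camera images.
- salt_box: White plastic salt cellar, an open box 140 x 140 mm and 100 mm high with 5 mm walls, fixed to the counter, empty. Origin: centre of its underside, on the counter. Its x axis points from the front (tab side, towards the robot) to the back (hinge side), y along the hinge, z up; it stands yawed up to 0.35 rad either way.
- lid (a joint): Angle of the salt cellar's lid in rad: 0 closed (flat on the box), growing as the front edge rises, stop at 1.9; 60 degrees is 1.047. Plain low-friction hinge along the box's y axis at the top of its back wall; the lid (140 x 140 x 6 mm, about 0.15 kg) falls shut when let go below about 1.5 rad.
- lid_tab (a point): Centre of the grip at the end of the lid's blue tab: a round bar 14 mm thick and 20 mm long (along the box's y); pinched by its flat ends it turns between the fingers. A 14 mm wide tongue joins it to the lid, 35 mm ahead of the lid's front edge. In the lid's frame (= the box's when closed) it lies 175 mm to -x and 3 mm to +z of the hinge, 103 mm above the counter when closed.
- lid_hinge (a point): Middle of the lid's hinge line, at the top edge of the box's back wall: 70 mm to the box's +x from its centre and 100 mm above the counter. Axis of rotation: the box's y.
- cup: Clear glass cup, open on top, 58 mm outer diameter at the rim tapering to 46 mm at the foot, 85 mm high, 3 mm wall, 4 mm floor, about 0.16 kg. Origin: centre of its underside; z up.
- cube0: Orange stock cube, 18 x 18 x 16 mm, lying loose in the cup. Origin: centre of its underside as first laid.
- cube1: Yellow stock cube, 18 x 18 x 16 mm, lying loose in the cup on or beside the orange one. Origin: centre of its underside as first laid.
- coaster: Round wooden coaster, 96 mm diameter, 8 mm thick, fixed to the counter by a non-slip pad, to the left or the right of the salt cellar (the cup starts on the other side). Origin: centre of its underside, on the counter.
- griddle: Bystander: square aluminium griddle 200 x 200 mm with a 20 mm rim and two small loop handles (258 mm over them), loose. Origin: centre of its underside.
- turner: Bystander: green silicone turner 280 mm long lying on the counter, loose. Origin: middle of its underside.
- pepper_mill: Bystander: dark wooden pepper mill, 54 mm diameter, 140 mm tall, standing behind the salt cellar, loose. Origin: centre of its underside.
Things that resemble listed ones, but are neither listed nor needed, are in the scene too. Several things have the shape of the salt_box; the one meant has the colours described above. Several things have the shape of the cup; the one meant has the colours described above.

How it is judged:
By the outcome, as a careful person would: the job done as asked, in the order asked, and still so for the second after the job is handed in, while the arm keeps its last pose, push and grip.
It also fails if it takes over 64 s, if anything falls off the work surface, if the arm or the gripper's body presses on something with over 40 N, if the wrist force passes 120 N, or if a joint passes its speed limit or range.

## Robot

A 6-joint arm with a two-finger parallel gripper is mounted at the origin on the work surface. World frame = base frame: x ahead of the robot, y to its left, z up, the work surface at z = 0. Lengths are in m, angles in rad, forces in N, time in s.
With the tool pointing down it reaches from about 0.375 to 0.9 m from the base axis. Payload 3.1 kg.
Tool frame: the origin (TCP) lies at the very end of the fingers, on their centre line; the grasp point (between the pads) lies 19 mm behind it (manip.tcp_to_grasp is the distance from the TCP to the grasp point, in m); z points along the fingers, y is the line along which they close (so a half turn about z gives the same grasp; the last joint's range is limited). The gripper opens to 85 mm and grips with 20 to 120 N. Pads are 22 mm wide; open, the fingers measure 114 mm over their backs; the gripper's body (76 mm by 85 mm) begins 54 mm behind the grasp point. The pads swing forward as they close: fully open they stand 13 mm farther back than shut.
Start: joints at [1.117, 0.527, 1.433, -0, 1.181, -0.178], TCP at [0.17, 0.601, 0.231] pointing down, gripper open.
Joint ranges: [-3.08, 3.08], [-0.75, 2.2], [0.22, 2.44], [-1.43, 4.57], [0, 2.65], [-2.85, 2.85]. Speed limits (rad/s): [2.79, 2.79, 3.14, 3.14, 3.14, 3.14].

## Interface

Orientations are given as a unit quaternion [x, y, z, w].
In Python, from station import manip gives the robot as it stands. The module is installed in compiled form; this text tells all that it offers.
- The arm moves only by the tool step_arm, never from a script. Its argument "commands" is one flat list of numbers, 6 for each row, row after row: the shift along the tool's x, y, z in m, then the turn, a rotation vector about the tool's x, y, z in degrees. A call has exactly 10 rows; each row is the pose to reach, as a shift and turn from the pose commanded when the call began, along the tool's axes at that moment; what a row does not reach only later rows make up. A row lasts 1/10 s, in which the tool goes at most 50 mm and 8.59 degrees, less where a joint would pass 70% of its speed; a pose out of reach is approached as far as the arm can. A call with a gripper value outside its range is refused whole. "jaw" is the opening in per cent of the stroke, from 0 (shut) to 100 (fully open), set as the call begins (left out, the last holds). The fingers move at their own pace and stop on an object; "grip_force" is the grip in N (left out, the last holds). Time passes only in rows, so rows that repeat a pose let the fingers close, or fill a call up. It gives the time, the measured TCP pose, the force, the opening and the grip force at its end, in the units of the state.
- manip.sense(): the state, without advancing time (a new reading comes with each control period).
- manip.snapshot(name): name is "side" or "top"; returns a dict with "pixels" (384x512x3 uint8, blue, green, red), "fx", "fy", "cx", "cy" (pixels), "k1" (the pictures are not rectified: a ray, as slopes to the right and down, at radius r is drawn at 1 + k1 r^2 times it, then the intrinsics apply), "R" (3x3) and "t" (3): a world point X has camera coordinates R X + t. Camera axes: x right, y down, z forward; pixel columns grow to the right and rows downward; lengths in m; the calibration is good to about 2 mm. A picture is of the moment at which its call begins. There is no depth.
- manip.sign_off(): hands the job in; it is judged then, once.
The state is a dict: "t": time; "q": joint angles; "qd": joint speeds; "tau": joint torques, N m; "tcp_pos": TCP position; "tool_rot": TCP orientation; "force": force on the tool from outside, world axes, zero at the start; "ft_torque": the same for the moment, N m; "finger_gap": opening from 0.0 (shut) to 1.0 (fully open); "gripper_force": force on a finger pad.
Only numpy, scipy, OpenCV 4.12 (cv2) and the standard library are available. Lean on these libraries where they do the work, as an engineer would, in place of code of your own. Each camera call takes 0.05 s, during which the arm holds its last target. There are 200 camera calls.

## Working session

There is one attempt and no reset: what is moved stays moved. The work goes in short steps, Python scripts to look and compute and a tool call to move; the robot and the scene stay as the last step left them, time stands still between calls to the robot, and variables do not carry over. Pictures are saved under pics/ and viewed, at most 10 in all, crops included, and the job is handed in when it is done.

Besides the shell and the picture viewer there is one more tool, called in YAML: its name, and indented under it one key for each argument. step_arm: Moves the arm, as the interface text tells. Its arguments: {"type":"object","properties":{"commands":{"type":"array","items":{"type":"number"}},"jaw":{"type":"number"},"grip_force":{"type":"number"}},"required":["commands"]}

```bash
mkdir -p pics
cat > h.py <<'E'
import numpy as np, cv2
from station import manip
def snap(n):
    s=manip.snapshot(n); s['R']=np.array(s['R']);s['t']=np.array(s['t']);return s
def ray(s,u,v):
    x=np.array([(u-s['cx'])/s['fx'],(v-s['cy'])/s['fy']]);y=x.copy()
    for _ in range(20): y=x/(1+s['k1']*(y@y))
    return -s['R'].T@s['t'], s['R'].T@np.array([y[0],y[1],1])
def onz(s,u,v,z):
    o,d=ray(s,u,v); return o+d*(z-o[2])/d[2]
def proj(s,X):
    c=s['R']@np.array(X)+s['t']; y=c[:2]/c[2]; y=y*(1+s['k1']*(y@y))
    return y[0]*s['fx']+s['cx'], y[1]*s['fy']+s['cy']
def tri(s1,p1,s2,p2):
    o1,d1=ray(s1,*p1);o2,d2=ray(s2,*p2)
    a=np.linalg.lstsq(np.c_[d1,-d2],o2-o1,rcond=None)[0]
    A=o1+a[0]*d1;B=o2+a[1]*d2
    return (A+B)/2,np.linalg.norm(A-B)
E
python3 - <<'E'
from h import *
for n in('side','top'):
    s=snap(n);cv2.imwrite(f'pics/{n}0.png',cv2.resize(s['pixels'],(768,576)))
    print(n,-s['R'].T@s['t'],s['R'][2],s['k1'],s['fx'])
print(manip.sense())
E
```

```text
side [ 0.41971505 -0.94814153  1.13702798] [ 0.10234797  0.65786997 -0.74614476] -0.16346469874076502 425.49382867235005
top [ 0.39681255 -0.02231476  1.00945079] [ 0.19326741  0.00718839 -0.98111979] -0.011256097419211129 358.3993917120804
{'t': 0.1, 'q': array([ 1.11648770e+00,  5.28415799e-01,  1.43376461e+00,  6.90079971e-06,
        1.18145417e+00, -1.78492194e-01]), 'qd': array([-0.00094125, -0.00142338, -0.00378908, -0.00216779,  0.00047806,
        0.00025673]), 'tau': array([-2.35379857e-04, -4.43306351e+01, -1.78586769e+01, -1.93041260e-04,
        3.97168231e-03,  9.40396689e-06]), 'tcp_pos': array([0.16988101, 0.60078904, 0.23040837]), 'tool_rot': array([ 1.37472722e-01,  9.90505027e-01, -9.69293471e-04, -3.20703451e-04]), 'force': array([-0.44749326, -0.88238266, -0.6861352 ]), 'ft_torque': array([ 0.04164931, -0.01174647,  0.02627974]), 'gripper_force': 0.0, 'finger_gap': 0.996410611055945}
```

View pics/side0.png

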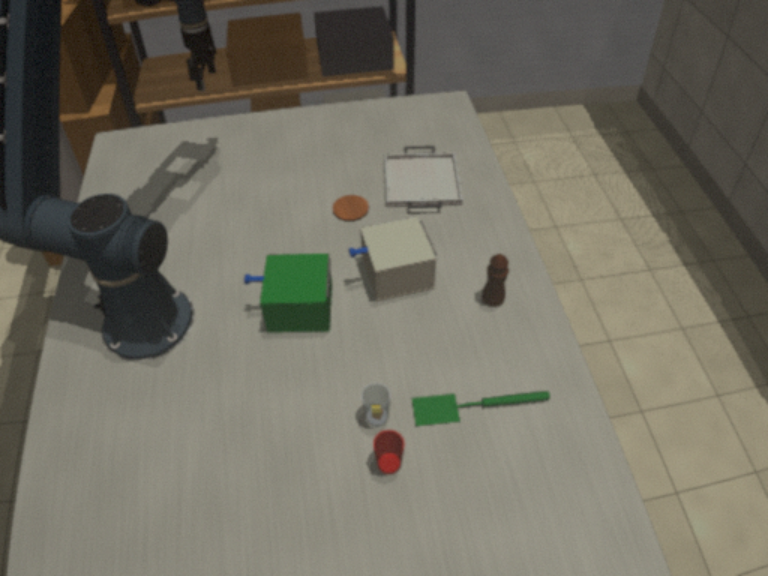

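View pics/top0.png

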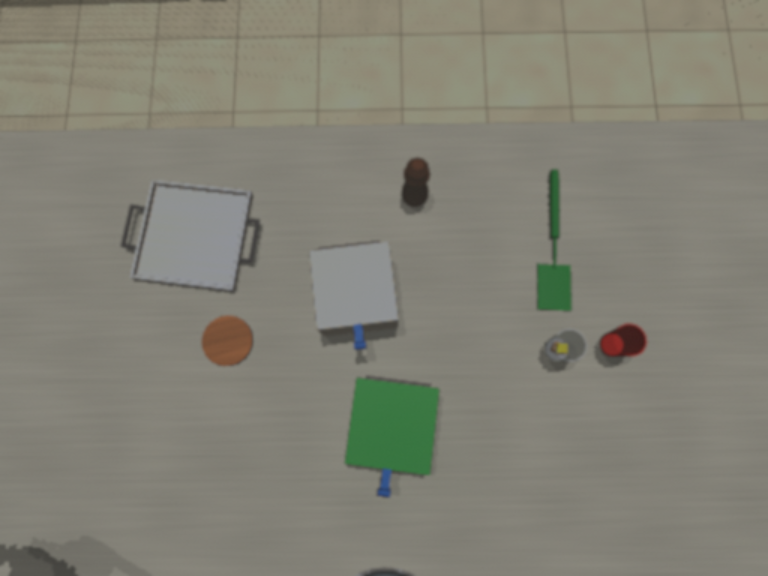

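Cups: the clear one with cubes (top 565,347) and a red one (623,343). Boxes: the white one with blue tab (355,287) and a green one (393,427). I choose the clear cup and the white box. The coaster is at (227,340) in the top view. Next I measure and check the choice in one crop.

Run:
```python
from h import *
S=snap('side');T=snap('top')
def blobs(s,lo,hi,amin,lab):
    m=cv2.inRange(cv2.cvtColor(s['pixels'],cv2.COLOR_BGR2HSV),lo,hi)
    n,l,st,c=cv2.connectedComponentsWithStats(m)
    return [(c[i].round(1),st[i,4]) for i in range(1,n) if st[i,4]>=amin],m,l
for nm,lo,hi,a in(('orange',(6,100,90),(16,255,255),60),('yellow',(22,120,80),(34,255,255),8),('blue',(105,120,60),(125,255,255),15)):
    for k,s in(('T',T),('S',S)):
        b,_,_=blobs(s,lo,hi,a,0); print(nm,k,[(list(c),int(n),onz(s,*c,{'orange':.008,'yellow':.03,'blue':.103}[nm]).round(4)) for c,n in b if c[1]>50])
# white lid corners in top
hsv=cv2.cvtColor(T['pixels'],cv2.COLOR_BGR2HSV);g=cv2.cvtColor(T['pixels'],cv2.COLOR_BGR2GRAY)
print('lid gray',hsv[190,236],'counter',hsv[200,300])
a=T['pixels'][205:245,350:440];b=S['pixels'][245:320,230:290];c=T['pixels'][150:250,195:280]
z=lambda i,f:cv2.resize(i,None,fx=f,fy=f,interpolation=cv2.INTER_CUBIC)
im=np.zeros((600,800,3),np.uint8);A=z(a,5);im[:200,:450]=A;B=z(b,5);im[205:580,:300]=B;C=z(c,4);im[200:600,455:795]=C
cv2.imwrite('pics/crop1.png',im)
```

```text
orange T [([np.float64(151.0), np.float64(226.8)], 846, array([0.5064, 0.2903, 0.008 ]))]
orange S [([np.float64(170.8), np.float64(60.4)], 459, array([0.2714, 0.9004, 0.008 ])), ([np.float64(63.2), np.float64(70.2)], 244, array([-0.2736,  0.9419,  0.008 ])), ([np.float64(233.2), np.float64(138.1)], 308, array([0.5069, 0.2842, 0.008 ]))]
yellow T [([np.float64(373.9), np.float64(231.6)], 38, array([ 0.4829, -0.3263,  0.03  ]))]
yellow S [([np.float64(250.5), np.float64(270.5)], 8, array([ 0.4855, -0.319 ,  0.03  ]))]
blue T [([np.float64(239.0), np.float64(224.3)], 79, array([0.4995, 0.0366, 0.103 ])), ([np.float64(256.3), np.float64(321.9)], 91, array([ 0.2627, -0.0048,  0.103 ]))]
blue S [([np.float64(238.5), np.float64(166.8)], 30, array([0.5   , 0.0363, 0.103 ])), ([np.float64(168.1), np.float64(185.3)], 29, array([ 0.2627, -0.0065,  0.103 ]))]
lid gray [ 80   5 146] counter [ 25  22 130]
```

View pics/crop1.png

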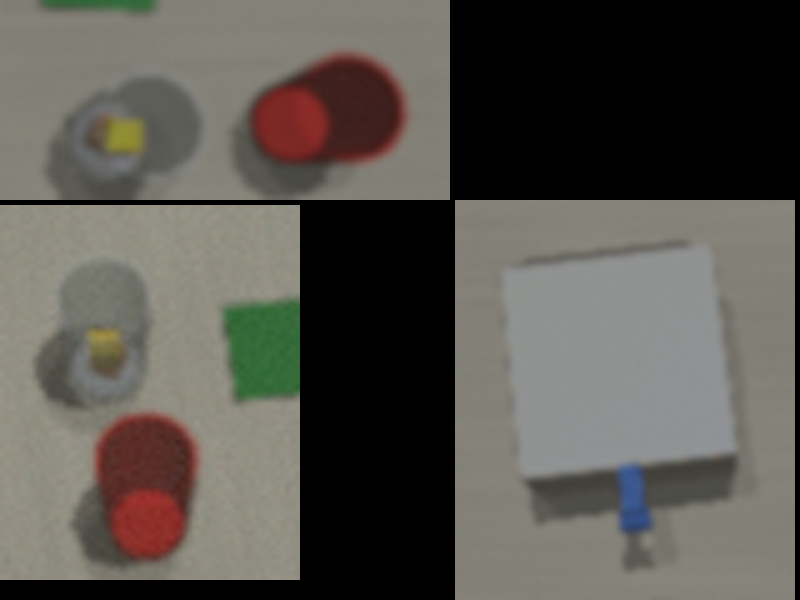

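The crop confirms both choices: a clear cup with orange and yellow cubes (rim ≈ top (381,230), side (250.6,264) full-res) beside the red one, and the white box with the blue tab.

```bash
cat >> h.py <<'E'
from scipy.spatial.transform import Rotation as Ro
def rel(P0,q0,P1,yaw,tilt=0):
    """shift and turn in tool axes; yaw = world yaw of tool x, tool down"""
    R0=Ro.from_quat(q0); c,s=np.cos(yaw),np.sin(yaw)
    R1=Ro.from_matrix(np.c_[[c,s,0],[s,-c,0],[0,0,-1]])
    return (R0.inv().apply(np.array(P1)-P0)*1000).round(1),(R0.inv()*R1).as_rotvec(degrees=True).round(2)
E
python3 - <<'E'
from h import *
S=snap('side');T=snap('top')
print('rim',onz(T,381,230,.085),onz(S,250.6,264,.085),'foot',onz(T,371.6,232.4,.002),onz(S,251,279,.002), tri(S,(250.6,264),T,(381,230)))
hsv=cv2.cvtColor(T['pixels'],cv2.COLOR_BGR2HSV)
m=cv2.inRange(hsv,(60,0,135),(130,20,255));m[:,:200]=0;m[:,270:]=0;m[:155]=0;m[225:]=0
m=cv2.morphologyEx(m,cv2.MORPH_OPEN,np.ones((5,5)))
c=max(cv2.findContours(m,0,2)[0],key=cv2.contourArea)
W=np.array([onz(T,*p[0],.106)[:2] for p in c])
r=cv2.minAreaRect((W*1000).astype(np.float32));print('lid',r)
ctr=np.array(r[0])/1000
m=cv2.inRange(hsv,(105,120,60),(125,255,255));m[260:]=0
P=np.array([onz(T,u,v,.103)[:2] for v,u in np.argwhere(m)]);print('tab',P.mean(0),P.min(0),P.max(0),'yaw tab->ctr',np.arctan2(*(ctr-P.mean(0))[::-1]))
m=cv2.inRange(hsv,(45,80,40),(85,255,255));m[:,280:]=0
print('green max x',max(onz(T,u,v,.106)[0] for v,u in np.argwhere(m)))
s=manip.sense()
print(rel(s['tcp_pos'],s['tool_rot'],[.48,.15,.24],2.2),rel(s['tcp_pos'],s['tool_rot'],[.485,-.32,.2],np.pi/2))
E
```

```text
rim [ 0.48191356 -0.32780611  0.085     ] [ 0.48561131 -0.32944041  0.085     ] foot [ 0.48319909 -0.32840359  0.002     ] [ 0.48424499 -0.33199491  0.002     ] (array([ 0.48391517, -0.32844017,  0.08305333]), np.float64(0.003631521447008542))
lid ((588.801513671875, 46.74442672729492), (134.06407165527344, 134.455810546875), 6.13313102722168)
tab [0.49950988 0.0367438 ] [0.48242806 0.02905349] [0.51825259 0.04426928] yaw tab->ctr 0.11153481588911093
green max x 0.429908046628815
(array([-421.1, -349.7,   -8.8]), array([-4.000e-02,  1.000e-02,  3.815e+01])) (array([-553.9, -800.6,   31.5]), array([-4.00e-02,  2.00e-02,  7.42e+01]))
```

step_arm:
  commands: [-45,-35,0,0,0,4,-90,-72,0,0,0,8,-135,-108,0,0,0,12,-180,-144,0,0,0,16,-220,-180,0,0,0,20,-260,-216,0,0,0,24,-300,-250,0,0,0,28,-340,-280,0,0,0,32,-380,-315,0,0,0,36,-420,-350,0,0,0,38]
  jaw: 100
  grip_force: 30

```text
t: 1.3
tcp_pos: [0.4582, 0.1902, 0.2316]
tool_rot: [0.453, 0.891, 0.0, 0.0]
force: [1.2, 0.7, 0.8]
finger_gap: 1.0
gripper_force: 0.0
```

I sent that call in millimetres, but shifts are in metres. The per-row cap kept the motion on the intended line. I'll use metres from here.

Run:
```python
from h import *
s=manip.sense();print(s['tcp_pos'],s['qd'].round(3))
print(rel(s['tcp_pos'],s['tool_rot'],[.484,-.329,.16],np.pi/2))
```

```text
[0.45818318 0.19020015 0.23156066] [-0.966  0.112 -0.196  0.002  0.068 -0.63 ]
(array([-434.8, -284.9,   71.4]), array([ 0.04, -0.  , 36.07]))
```

step_arm:
  commands: [-0.038,-0.025,0,0,0,4,-0.076,-0.05,0,0,0,8,-0.114,-0.075,0,0,0,12,-0.152,-0.1,0,0,0,16,-0.19,-0.125,0,0,0,20,-0.228,-0.15,0,0,0,24,-0.266,-0.175,0,0,0,28,-0.304,-0.2,0,0,0,32,-0.342,-0.225,0,0,0,36,-0.37,-0.242,0,0,0,36]

```text
t: 2.3
tcp_pos: [0.4804, -0.2527, 0.2315]
tool_rot: [0.707, 0.707, -0.0, 0.001]
force: [0.5, 0.1, 0.7]
finger_gap: 1.003
gripper_force: 0.0
```

step_arm:
  commands: [0,0,0,0,0,0,0,0,0,0,0,0,0,0,0,0,0,0,0,0,0,0,0,0,0,0,0,0,0,0,0,0,0,0,0,0,0,0,0,0,0,0,0,0,0,0,0,0,0,0,0,0,0,0,0,0,0,0,0,0]

```text
t: 3.3
tcp_pos: [0.4804, -0.2495, 0.2313]
tool_rot: [0.706, 0.708, -0.0, 0.0]
force: [-0.2, 0.7, 0.2]
finger_gap: 0.998
gripper_force: 0.0
```

Run:
```python
from h import *
s=manip.sense();print(s['tcp_pos'],s['qd'].round(3),s['tool_rot'])
print(rel(s['tcp_pos'],s['tool_rot'],[.484,-.329,.16],np.pi/2))
```

```text
[ 0.4804101  -0.24951492  0.23132771] [-0.002  0.001  0.001 -0.001  0.001  0.002] [ 7.05898150e-01  7.08313350e-01 -4.22329954e-06  4.40398015e-06]
(array([-79.5,   3.3,  71.3]), array([0. , 0. , 0.2]))
```

step_arm:
  commands: [-0.027,0.001,0.02,0,0,0,-0.054,0.002,0.04,0,0,0,-0.08,0.003,0.06,0,0,0,-0.08,0.003,0.09,0,0,0,-0.08,0.003,0.115,0,0,0,-0.08,0.003,0.14,0,0,0,-0.08,0.003,0.16,0,0,0,-0.08,0.003,0.18,0,0,0,-0.08,0.003,0.196,0,0,0,-0.08,0.003,0.196,0,0,0]

```text
t: 4.3
tcp_pos: [0.4825, -0.3284, 0.0331]
tool_rot: [0.706, 0.708, 0.0, -0.002]
force: [-0.2, 0.1, -0.1]
finger_gap: 0.999
gripper_force: 0.0
```

Run:
```python
from h import *
print(manip.sense()['tcp_pos'])
S=snap('side');T=snap('top')
z=lambda i:cv2.resize(i,(384,384),interpolation=cv2.INTER_CUBIC)
cv2.imwrite('pics/g.png',np.hstack([z(S['pixels'][220:320,200:300]),z(T['pixels'][180:280,330:430])]))
```

```text
[ 0.48246705 -0.32844815  0.03311116]
```

View pics/g.png

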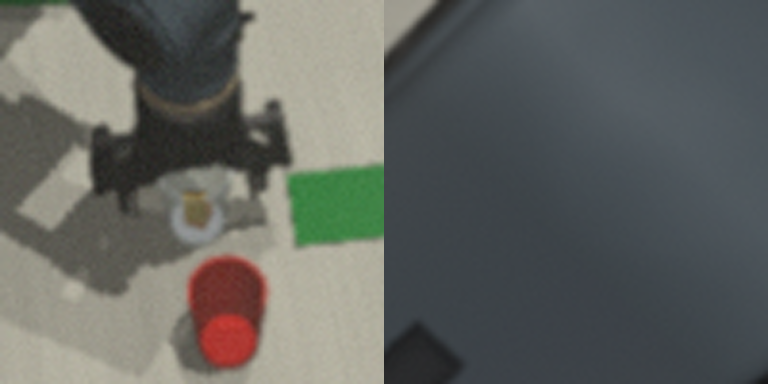

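In the side view the cup (195,205) stands between the fingers (125,200 and 260,185), clear of the red cup and turner. Closing now.

step_arm:
  commands: [0,0,0,0,0,0,0,0,0,0,0,0,0,0,0,0,0,0,0,0,0,0,0,0,0,0,0,0,0,0,0,0,0,0,0,0,0,0,0,0,0,0,0,0,0,0,0,0,0,0,0,0,0,0,0,0,0,0,0,0]
  jaw: 0
  grip_force: 30

```text
t: 5.4
tcp_pos: [0.4844, -0.3302, 0.0368]
tool_rot: [0.706, 0.708, -0.0, 0.001]
force: [0.1, 0.5, 5.9]
finger_gap: 0.657
gripper_force: 30.8
```

step_arm:
  commands: [0,0,-0.003,0,0,0,0,0,-0.01,0,0,0,0,0,-0.025,0,0,0,0,0,-0.045,0,0,0,0,0,-0.07,0,0,0,0,0,-0.1,0,0,0,0,0,-0.13,0,0,0,0,0,-0.15,0,0,0,0,0,-0.165,0,0,0,0,0,-0.17,0,0,0]

```text
t: 6.4
tcp_pos: [0.4844, -0.3301, 0.2082]
tool_rot: [0.706, 0.708, -0.0, 0.002]
force: [-0.5, 0.7, -1.2]
finger_gap: 0.656
gripper_force: 32.3
```

Run:
```python
from h import *
s=manip.sense();print(s['tcp_pos'],s['tool_rot'],s['finger_gap'],s['force'])
print(rel(s['tcp_pos'],s['tool_rot'],[.5066,.2875,s['tcp_pos'][2]],np.pi/2))
S=snap('side')
cv2.imwrite('pics/l.png',cv2.resize(S['pixels'][120:320,180:350],(510,600),interpolation=cv2.INTER_CUBIC))
```

```text
[ 0.48436233 -0.33006055  0.20818461] [ 7.05826425e-01  7.08381270e-01 -1.94627850e-05  2.24353609e-03] 0.6560798913968271 [-0.45655599  0.70563792 -1.18484146]
(array([617.5,  24.5,  -1.9]), array([0.18, 0.18, 0.21]))
```

View pics/l.png

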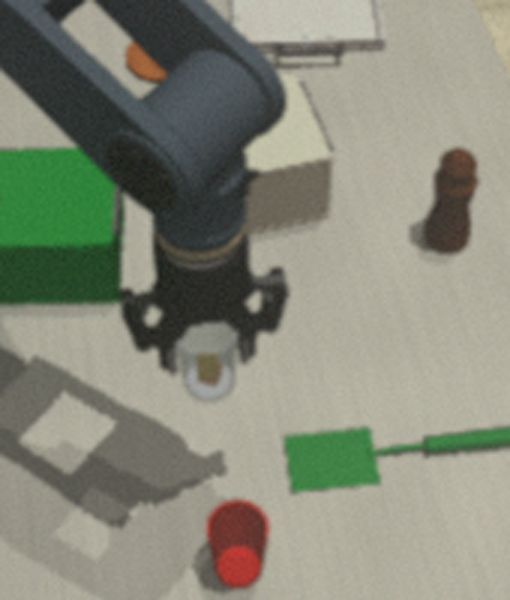

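The cup is lifted level with the cubes in it (crop 210,365). Now I carry it smoothly.

step_arm:
  commands: [0.004,0,0,0,0,0,0.014,0.001,0,0,0,0,0.03,0.001,0,0,0,0,0.052,0.002,0,0,0,0,0.08,0.003,0,0,0,0,0.11,0.004,0,0,0,0,0.14,0.006,0,0,0,0,0.17,0.007,0,0,0,0,0.2,0.008,0,0,0,0,0.23,0.009,0,0,0,0]

```text
t: 7.45
tcp_pos: [0.4907, -0.0967, 0.2046]
tool_rot: [0.706, 0.709, -0.0, -0.001]
force: [0.1, 0.7, -2.2]
finger_gap: 0.658
gripper_force: 32.3
```

step_arm:
  commands: [0.03,0.001,0,0,0,0,0.06,0.003,0,0,0,0,0.09,0.004,0,0,0,0,0.12,0.005,0,0,0,0,0.15,0.006,0,0,0,0,0.18,0.007,0,0,0,0,0.21,0.008,0,0,0,0,0.24,0.009,0,0,0,0,0.268,0.01,0,0,0,0,0.294,0.011,0,0,0,0]

```text
t: 8.45
tcp_pos: [0.4999, 0.1968, 0.2045]
tool_rot: [0.705, 0.709, -0.001, -0.001]
force: [-0.3, -0.1, -1.6]
finger_gap: 0.664
gripper_force: 32.3
```

step_arm:
  commands: [0.022,0.001,0,0,0,0,0.041,0.002,0,0,0,0,0.057,0.002,0,0,0,0,0.07,0.003,0,0,0,0,0.08,0.004,0,0,0,0,0.087,0.004,0,0,0,0,0.091,0.004,0,0,0,0,0.093,0.004,0,0,0,0,0.093,0.004,0,0,0,0,0.093,0.004,0,0,0,0]

```text
t: 9.45
tcp_pos: [0.5056, 0.2871, 0.2053]
tool_rot: [0.706, 0.708, -0.0, 0.0]
force: [-0.1, -0.7, -1.8]
finger_gap: 0.661
gripper_force: 32.3
```

Run:
```python
from h import *
s=manip.sense();print(s['tcp_pos'],s['tool_rot'],s['finger_gap'],s['force'])
print(rel(s['tcp_pos'],s['tool_rot'],[.5066,.2875,.0458],np.pi/2))
S=snap('side')
cv2.imwrite('pics/c.png',cv2.resize(S['pixels'][60:200,160:320],(640,560),interpolation=cv2.INTER_CUBIC))
for X in ([.5066,.2875,.008],[.5066,.2875,.008+.085],[*s['tcp_pos'][:2],.1714]): u,v=proj(S,X);print((u-160)*4,(v-60)*4)
```

```text
[0.50560631 0.28712552 0.20530087] [ 7.06077296e-01  7.08134754e-01 -1.42508327e-04  3.39107769e-05] 0.6614004819798736 [-0.05494101 -0.67433959 -1.81386603]
(array([  0.4,   1. , 159.5]), array([-0.01,  0.01,  0.17]))
292.097620049119 310.2156690407314
287.22743986771104 243.78763998951524
281.4215074610536 178.41575042856834
```

View pics/c.png

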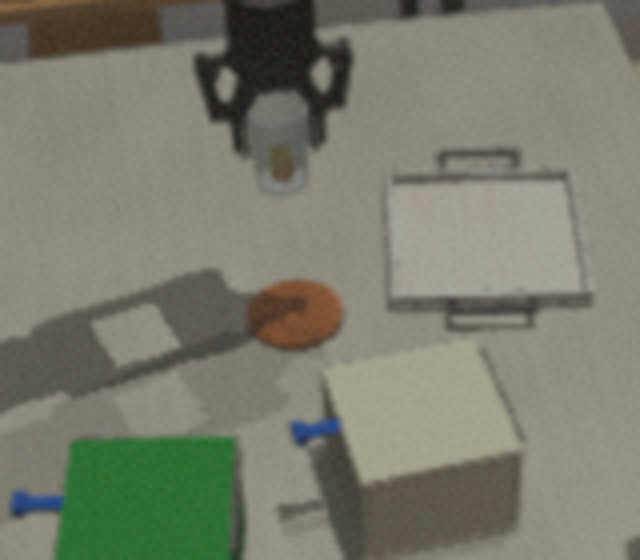

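Over the coaster: cup foot (281,182) and coaster (295,314) agree with the predicted points to within about 1–2 mm. I lower it, then feel for contact.

step_arm:
  commands: [0,0.001,0.01,0,0,0,0,0.002,0.03,0,0,0,0,0.002,0.05,0,0,0,0,0.002,0.075,0,0,0,0,0.002,0.1,0,0,0,0,0.002,0.12,0,0,0,0,0.002,0.135,0,0,0,0,0.002,0.145,0,0,0,0,0.002,0.15,0,0,0,0,0.002,0.152,0,0,0]

```text
t: 10.5
tcp_pos: [0.5076, 0.2875, 0.0529]
tool_rot: [0.706, 0.708, -0.0, -0.0]
force: [-0.3, -0.3, -1.8]
finger_gap: 0.662
gripper_force: 32.3
```

step_arm:
  commands: [0,0,0.001,0,0,0,0,0,0.001,0,0,0,0,0,0.002,0,0,0,0,0,0.002,0,0,0,0,0,0.003,0,0,0,0,0,0.003,0,0,0,0,0,0.004,0,0,0,0,0,0.004,0,0,0,0,0,0.004,0,0,0,0,0,0.004,0,0,0]

```text
t: 11.5
tcp_pos: [0.5076, 0.2876, 0.0493]
tool_rot: [0.706, 0.708, 0.0, 0.0]
force: [0.2, 0.0, -1.6]
finger_gap: 0.657
gripper_force: 32.3
```

step_arm:
  commands: [0,0,0.001,0,0,0,0,0,0.001,0,0,0,0,0,0.001,0,0,0,0,0,0.002,0,0,0,0,0,0.002,0,0,0,0,0,0.002,0,0,0,0,0,0.003,0,0,0,0,0,0.003,0,0,0,0,0,0.003,0,0,0,0,0,0.003,0,0,0]

```text
t: 12.5
tcp_pos: [0.5075, 0.2876, 0.0463]
tool_rot: [0.706, 0.708, -0.0, 0.0]
force: [-0.4, 0.5, -1.1]
finger_gap: 0.655
gripper_force: 32.3
```

step_arm:
  commands: [0,0,0.001,0,0,0,0,0,0.001,0,0,0,0,0,0.001,0,0,0,0,0,0.001,0,0,0,0,0,0.001,0,0,0,0,0,0.001,0,0,0,0,0,0.001,0,0,0,0,0,0.001,0,0,0,0,0,0.001,0,0,0,0,0,0.001,0,0,0]

```text
t: 13.5
tcp_pos: [0.5076, 0.2876, 0.0453]
tool_rot: [0.706, 0.708, 0.0, 0.0]
force: [1.0, 1.8, -1.9]
finger_gap: 0.659
gripper_force: 32.3
```

step_arm:
  commands: [0,0,0.0005,0,0,0,0,0,0.0005,0,0,0,0,0,0.001,0,0,0,0,0,0.001,0,0,0,0,0,0.001,0,0,0,0,0,0.001,0,0,0,0,0,0.001,0,0,0,0,0,0.001,0,0,0,0,0,0.001,0,0,0,0,0,0.001,0,0,0]

```text
t: 14.5
tcp_pos: [0.5078, 0.2877, 0.0448]
tool_rot: [0.706, 0.708, 0.0, 0.0]
force: [-0.4, -0.4, 4.1]
finger_gap: 0.66
gripper_force: 32.0
```

step_arm:
  commands: [0,0,0.0005,0,0,0,0,0,0.0005,0,0,0,0,0,0.001,0,0,0,0,0,0.001,0,0,0,0,0,0.001,0,0,0,0,0,0.001,0,0,0,0,0,0.001,0,0,0,0,0,0.001,0,0,0,0,0,0.001,0,0,0,0,0,0.001,0,0,0]

```text
t: 15.5
tcp_pos: [0.5079, 0.2878, 0.0446]
tool_rot: [0.706, 0.708, 0.0, 0.0]
force: [-1.4, -0.6, 10.7]
finger_gap: 0.659
gripper_force: 31.8
```

Contact is at the predicted height. I ease the push off, then open.

step_arm:
  commands: [0,0,-0.001,0,0,0,0,0,-0.001,0,0,0,0,0,-0.0015,0,0,0,0,0,-0.0015,0,0,0,0,0,-0.0015,0,0,0,0,0,-0.0015,0,0,0,0,0,-0.0015,0,0,0,0,0,-0.0015,0,0,0,0,0,-0.0015,0,0,0,0,0,-0.0015,0,0,0]

```text
t: 16.5
tcp_pos: [0.5077, 0.2876, 0.0448]
tool_rot: [0.706, 0.708, 0.0, 0.0]
force: [0.8, -0.1, 3.0]
finger_gap: 0.658
gripper_force: 32.1
```

step_arm:
  commands: [0,0,0,0,0,0,0,0,0,0,0,0,0,0,0,0,0,0,0,0,0,0,0,0,0,0,0,0,0,0,0,0,0,0,0,0,0,0,0,0,0,0,0,0,0,0,0,0,0,0,0,0,0,0,0,0,0,0,0,0]
  jaw: 100

```text
t: 17.5
tcp_pos: [0.5076, 0.2876, 0.0448]
tool_rot: [0.706, 0.708, -0.0, -0.0]
force: [-0.3, -0.5, 0.5]
finger_gap: 1.001
gripper_force: 0.0
```

step_arm:
  commands: [0,0,-0.005,0,0,0,0,0,-0.015,0,0,0,0,0,-0.03,0,0,0,0,0,-0.05,0,0,0,0,0,-0.075,0,0,0,0,0,-0.1,0,0,0,0,0,-0.125,0,0,0,0,0,-0.15,0,0,0,0,0,-0.17,0,0,0,0,0,-0.17,0,0,0]

```text
t: 18.5
tcp_pos: [0.5096, 0.2884, 0.2189]
tool_rot: [0.706, 0.708, 0.004, 0.002]
force: [-0.0, -0.1, 0.1]
finger_gap: 1.003
gripper_force: 0.0
```

Run:
```python
from h import *
s=manip.sense();print(s['tcp_pos'],s['tool_rot'],s['finger_gap'])
th=np.radians(6.13)
for z in(.2,): print(rel(s['tcp_pos'],s['tool_rot'],[.4845,.0355,z],th),rel(s['tcp_pos'],s['tool_rot'],[.4845,.0355,z],np.pi+th))
```

```text
[0.50955835 0.28837044 0.21887736] [0.7058049  0.70839454 0.00364687 0.0018216 ] 1.0030347098012684
(array([-252.8,  -26.1,   18. ]), array([ 0.25, -0.45, 84.08])) (array([-252.8,  -26.1,   18. ]), array([  0.46,   0.26, -95.92]))
```

step_arm:
  commands: [-0.02,-0.002,0,0,0,8.4,-0.045,-0.004,0,0,0,16.8,-0.075,-0.007,0,0,0,25.2,-0.105,-0.01,0,0,0,33.6,-0.135,-0.013,0,0,0,42,-0.165,-0.016,0,0,0,50.4,-0.19,-0.02,0,0,0,58.8,-0.215,-0.022,0,0,0,67.2,-0.235,-0.024,0,0,0,75.6,-0.253,-0.026,0,0,0,84]
  jaw: 60

```text
t: 19.5
tcp_pos: [0.4816, 0.0335, 0.2143]
tool_rot: [0.999, 0.051, -0.001, -0.0]
force: [1.2, 0.4, 1.0]
finger_gap: 0.598
gripper_force: 0.0
```

step_arm:
  commands: [0,0,0,0,0,0,0,0,0,0,0,0,0,0,0,0,0,0,0,0,0,0,0,0,0,0,0,0,0,0,0,0,0,0,0,0,0,0,0,0,0,0,0,0,0,0,0,0,0,0,0,0,0,0,0,0,0,0,0,0]

```text
t: 20.5
tcp_pos: [0.4824, 0.0345, 0.2148]
tool_rot: [0.999, 0.054, -0.0, 0.0]
force: [0.9, 0.1, 0.1]
finger_gap: 0.603
gripper_force: 0.0
```

Run:
```python
from h import *
s=manip.sense();print(s['tcp_pos'],s['tool_rot'],s['finger_gap'],s['force'])
print(rel(s['tcp_pos'],s['tool_rot'],[.4845,.0355,.084],np.radians(6.13)))
S=snap('side')
cv2.imwrite('pics/d.png',cv2.resize(S['pixels'][80:230,150:350],(800,600),interpolation=cv2.INTER_CUBIC))
for X in ([.4845,.0355,.103],[*s['tcp_pos'],]): u,v=proj(S,X);print((u-150)*4,(v-80)*4)
```

```text
[0.4824475  0.03447948 0.21480783] [ 9.98536876e-01  5.40750139e-02 -3.88690597e-06  8.96098961e-06] 0.602676473563389 [0.90532462 0.05938009 0.07816869]
(array([  2.2,  -0.8, 130.8]), array([0.  , 0.  , 0.07]))
335.78338639917206 350.15464226213294
325.78828802643955 253.9832032726231
```

View pics/d.png

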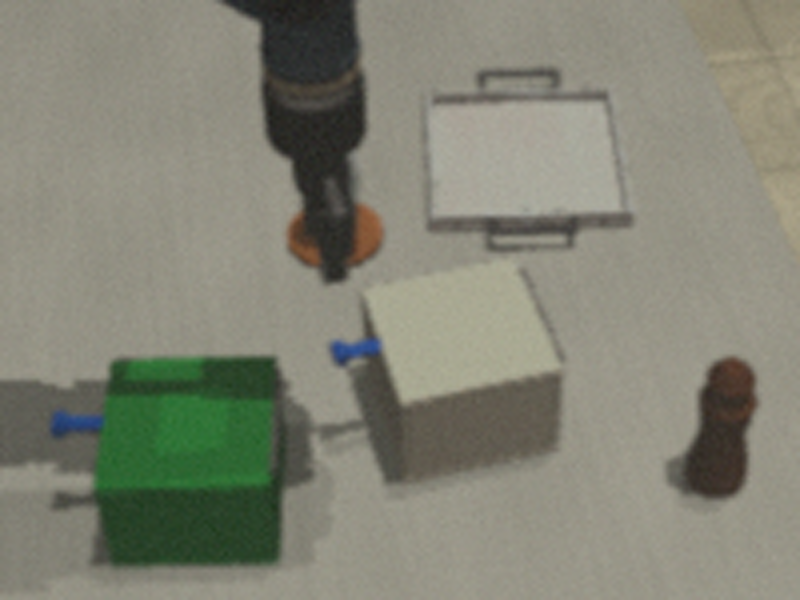

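Tab bar at (338,352) against a predicted (336,350), so the position is good. The cup is hidden behind the gripper here and I'll check it later. Descending on the tab.

step_arm:
  commands: [0.003,-0.001,0.02,0,0,0,0.003,-0.001,0.045,0,0,0,0.003,-0.001,0.065,0,0,0,0.003,-0.001,0.08,0,0,0,0.003,-0.001,0.095,0,0,0,0.003,-0.001,0.108,0,0,0,0.003,-0.001,0.118,0,0,0,0.003,-0.001,0.126,0,0,0,0.003,-0.001,0.129,0,0,0,0.003,-0.001,0.129,0,0,0]

```text
t: 21.55
tcp_pos: [0.4853, 0.0358, 0.0856]
tool_rot: [0.999, 0.054, -0.0, -0.0]
force: [0.3, 0.5, -0.1]
finger_gap: 0.601
gripper_force: 0.0
```

step_arm:
  commands: [0,0,0,0,0,0,0,0,0,0,0,0,0,0,0,0,0,0,0,0,0,0,0,0,0,0,0,0,0,0,0,0,0,0,0,0,0,0,0,0,0,0,0,0,0,0,0,0,0,0,0,0,0,0,0,0,0,0,0,0]
  jaw: 0
  grip_force: 30

```text
t: 22.55
tcp_pos: [0.4856, 0.0362, 0.0863]
tool_rot: [0.999, 0.054, 0.001, -0.0]
force: [-0.4, 5.0, 5.2]
finger_gap: 0.226
gripper_force: 30.3
```

Run:
```python
from h import *
s=manip.sense();print(s['tcp_pos'],s['finger_gap'],s['gripper_force'],s['force'])
S=snap('side');T=snap('top')
z=lambda i:cv2.resize(i,(400,400),interpolation=cv2.INTER_CUBIC)
cv2.imwrite('pics/e.png',np.hstack([z(S['pixels'][100:200,190:290]),z(T['pixels'][170:270,110:210])]))
```

```text
[0.4856075  0.0362345  0.08630223] 0.22608091026512325 30.33008962869644 [-0.35136439  5.03959296  5.21369095]
```

View pics/e.png

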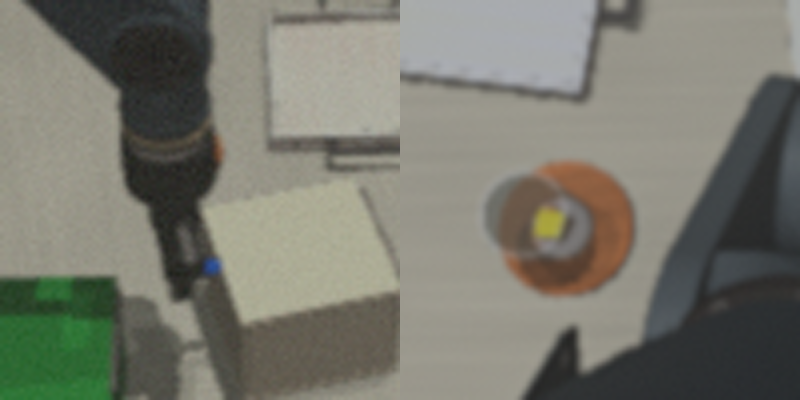

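Right half: the cup stands upright on the coaster with its cubes in it (foot ≈ 558,222; coaster ≈ 567,228). Left half: the tab (210,267) is pinched, and the gap of 19 mm fits the bar. Raising along the arc.

step_arm:
  commands: [0.0004,0,-0.0092,0,0,0,0.0013,0,-0.0183,0,0,0,0.0026,0,-0.0273,0,0,0,0.0044,0,-0.0363,0,0,0,0.0067,0,-0.0452,0,0,0,0.0095,0,-0.0539,0,0,0,0.0127,0,-0.0625,0,0,0,0.0163,0,-0.0709,0,0,0,0.0204,0,-0.0791,0,0,0,0.0249,0,-0.0871,0,0,0]

```text
t: 23.65
tcp_pos: [0.5096, 0.0388, 0.1733]
tool_rot: [0.999, 0.054, -0.001, -0.0]
force: [0.9, 5.3, -3.5]
finger_gap: 0.225
gripper_force: 29.3
```

Run:
```python
from h import *
s=manip.sense();print(s['tcp_pos'],s['finger_gap'],s['gripper_force'],s['force'])
T=snap('top')
print('rim',onz(T,141.3,223.75,.093),'foot',onz(T,110+158/4,170+222/4,.010))
m=cv2.inRange(cv2.cvtColor(T['pixels'],cv2.COLOR_BGR2HSV),(3,60,30),(18,255,255));m[:150]=0;m[300:]=0;m[:,:100]=0;m[:,200:]=0
p=np.argwhere(m)[:,::-1].astype(np.float32);h=cv2.convexHull(p.reshape(-1,1,2))
W=np.array([onz(T,*q[0],.008)[:2] for q in h],np.float32);print('coaster',cv2.minEnclosingCircle(W))
```

```text
[0.50964443 0.03884621 0.17329981] 0.2253371509172188 29.342852532863617 [ 0.89118152  5.26727218 -3.48135148]
rim [0.50532115 0.28924602 0.093     ] foot [0.50992398 0.29407039 0.01      ]
coaster ((0.5075907707214355, 0.291572242975235), 0.047689199447631836)
```

The cup is centred to within about 3–4 mm. Second half of the arc.

step_arm:
  commands: [0.005,0,-0.0077,0,0,0,0.0103,0,-0.0152,0,0,0,0.016,0,-0.0224,0,0,0,0.0221,0,-0.0292,0,0,0,0.0285,0,-0.0358,0,0,0,0.0352,0,-0.042,0,0,0,0.0423,0,-0.0478,0,0,0,0.0496,0,-0.0532,0,0,0,0.0573,0,-0.0583,0,0,0,0.0652,0,-0.063,0,0,0]

```text
t: 24.7
tcp_pos: [0.5743, 0.046, 0.2365]
tool_rot: [0.999, 0.054, -0.001, -0.0]
force: [-1.9, 5.0, -0.6]
finger_gap: 0.224
gripper_force: 29.8
```

step_arm:
  commands: [0,0,0,0,0,0,0,0,0,0,0,0,0,0,0,0,0,0,0,0,0,0,0,0,0,0,0,0,0,0,0,0,0,0,0,0,0,0,0,0,0,0,0,0,0,0,0,0,0,0,0,0,0,0,0,0,0,0,0,0]

```text
t: 25.7
tcp_pos: [0.5744, 0.0459, 0.2365]
tool_rot: [0.999, 0.054, -0.001, -0.0]
force: [-1.2, 4.0, 0.0]
finger_gap: 0.224
gripper_force: 29.9
```

Run:
```python
from h import *
s=manip.sense();print(s['tcp_pos'],s['finger_gap'],s['gripper_force'],s['force'],s['qd'].round(3))
p=s['tcp_pos']; h=np.array([.6584,.0542]);d=np.array([np.cos(.107),np.sin(.107)])
x=(p[:2]-h)@d; 
for g in(.017,.019):
    z=p[2]+g-.1; print('lid angle',np.degrees(np.arctan2(z,-x))-np.degrees(np.arctan2(.003,.175)),'r',np.hypot(x,z))
S=snap('side');T=snap('top')
z=lambda i:cv2.resize(i,(400,400),interpolation=cv2.INTER_CUBIC)
cv2.imwrite('pics/f.png',np.hstack([z(S['pixels'][100:220,190:310]),z(T['pixels'][140:280,130:270])]))
```

```text
[0.57440969 0.04592268 0.23652636] 0.22356960141725885 29.932775795459747 [-1.24861188e+00  3.95916709e+00  1.63564419e-03] [ 0.002  0.002  0.001 -0.     0.001  0.   ]
lid angle 60.22014006292833 r 0.17519326939576624
lid angle 60.53210206117693 r 0.17694854356643136
```

View pics/f.png

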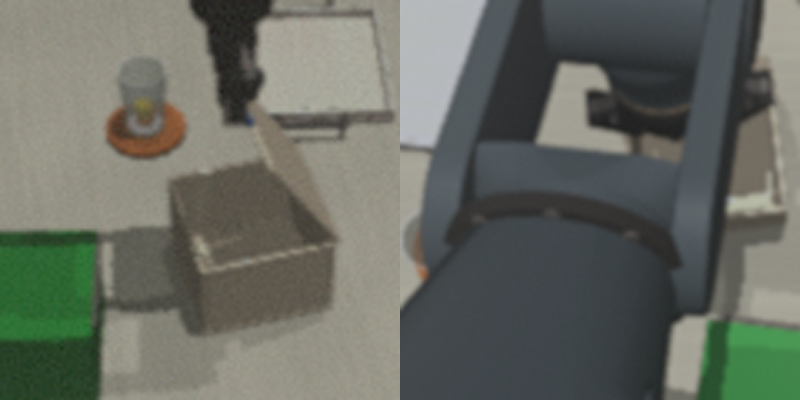

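In the side view the lid is open (edge from 335,240 to 255,105), held by the tab at (250,118). The estimated angle is about 60°. The cup stands upright and centred on the coaster at (145,110) with both cubes inside, and the arm is still.

```bash
python3 -c "
from station import manip
print(manip.sign_off())"
```

```text
the job is handed in; nothing more can be done
None
```

The cup, with both cubes in it, stands upright on the coaster about 3–4 mm off centre. The robot is holding the salt cellar's lid still at about 60°, and I handed the job in at about 26 s of the 64 s allowed.

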